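# Back the ratchet banding wheel off one notch

### The job

The cup on the ratchet banding wheel has gone one division too far: with closed fingertips push the pawl's red thumb tab outward to lift the pawl clear, push the wheel backward (clockwise seen from above) by exactly one notch by one of its wooden pegs, then push the tab back in so that the pawl is fully home in the new notch. Work gently and only by touch: grip nothing, never turn the wheel forward, do not touch the cup, which must stay standing in the middle of the wheel, and leave the other things alone.

Things in the scene. Friction and masses are not known exactly. Their poses are not given: they have to be found in the camera images.
- stand: The whole fixed banding wheel unit: dark round foot, 210 mm across, that carries the wheel, and a bar out to the pawl's post. Origin on the table under the wheel's axle; its y axis points outward from the axle to the pawl's arm, z up.
- wheel (a joint): Wheel angle (rad): near 0 at the start, grows counter-clockwise seen from above (forward); one notch backward (clockwise) is -0.419. Its bearing is stiff: it stays where it is left, and about 2 N at a peg turns it. With the pawl down its nose blocks backward turning; forward turning would ride the nose up the teeth.
- pawl (a joint): Angle (rad) of the red pawl: 0 = down, nose home in a notch; grows as the nose rises, to a stop at 0.85. The nose clears all teeth from 0.35. Stiff hinge: stays where left; 2 to 3 N at the tab's top moves it. Pressed down, the 12 mm wide bevelled nose slips down a tooth's slope and nudges the wheel home, if the wheel is within 0.12 rad short of the notch or 0.06 rad past it.
- tab_top (a point): Middle of the top edge of the pawl's red thumb tab: a plate 26 mm wide (along the hinge), 7 mm thick, 70 mm long from the hinge line, with open space on both faces. Pawl down, it leans 25 degrees towards the wheel; pushed away from the wheel (outward) it lifts the nose, pushed inward it lowers it. It sits 49 mm along the hinge line from the pawl's arm, past the dark post.
- nose_tip (a point): Bottom of the pawl's nose, 55 mm from the hinge line towards the wheel.
- pawl_hinge (a point): Fixed point on the pawl's level hinge line, at the tab's foot, 92 mm above the table. From the wheel's axle it lies 185 mm outward (square to the hinge line, the way the tab swings) and 49 mm sideways: to the left, counter-clockwise, when looking outward from the axle. The dark post beside it is 100 mm high.
- wheel_center (a point): Middle of the top face of the wheel's cream plaster disc (radius 110 mm, top 80 mm above the table), on the vertical axle; the cup stands there. Round the disc runs a steel rim, radius 145 mm, top at 57 mm, with 15 saw teeth 14 mm high at radius 130 mm, one every 24 degrees.
- peg0 (a point): Top of one of the six upright wooden pegs on the plaster disc, 14 mm thick, 45 mm tall (from 80 to 125 mm above the table), at 95 mm from the axle, one every 60 degrees; made for pushing the wheel round.
- peg1 (a point): Top of another of the six upright wooden pegs on the plaster disc, 14 mm thick, 45 mm tall (from 80 to 125 mm above the table), at 95 mm from the axle, one every 60 degrees; made for pushing the wheel round.
- peg2 (a point): Top of another of the six upright wooden pegs on the plaster disc, 14 mm thick, 45 mm tall (from 80 to 125 mm above the table), at 95 mm from the axle, one every 60 degrees; made for pushing the wheel round.
- peg3 (a point): Top of another of the six upright wooden pegs on the plaster disc, 14 mm thick, 45 mm tall (from 80 to 125 mm above the table), at 95 mm from the axle, one every 60 degrees; made for pushing the wheel round.
- peg4 (a point): Top of another of the six upright wooden pegs on the plaster disc, 14 mm thick, 45 mm tall (from 80 to 125 mm above the table), at 95 mm from the axle, one every 60 degrees; made for pushing the wheel round.
- peg5 (a point): Top of another of the six upright wooden pegs on the plaster disc, 14 mm thick, 45 mm tall (from 80 to 125 mm above the table), at 95 mm from the axle, one every 60 degrees; made for pushing the wheel round.
- cup: Grey unfired clay cup, 72 mm across the rim, 78 mm tall, no handle, standing loose in the middle of the plaster disc; origin at the centre of its underside. Rides round with the wheel.
- rib: Loose dark wooden rib (flat shaper) 100 x 45 x 8 mm on the table; bystander.
- scraper: Loose spatula-shaped scraper lying on the table; bystander.
- jar: Amber jar with white cap, 60 mm across, 85 mm tall; bystander.
- mug: Grey clay mug with handle, 84 mm across, 115 mm tall; bystander.
- mould: Round cream plaster mould, 124 mm across, 70 mm tall; bystander.
- bowl: Terracotta bowl, 110 mm across, 50 mm tall; bystander.
- brush: Loose brush lying on the table; bystander.

How it is judged:
By the outcome, as a careful person would: the job done as asked, in the order asked, and still so for the second after the job is handed in, with the robot touching nothing.
It also fails if it takes over 64 s, if anything falls off the work surface, if the arm or the gripper's body presses on something with over 40 N, if the wrist force passes 120 N, or if a joint passes its speed limit or range.

### The arm

A 6-joint arm with a two-finger parallel gripper is mounted at the origin on the work surface. World frame = base frame: x ahead of the robot, y to its left, z up, the work surface at z = 0. Lengths are in m, angles in rad, forces in N, time in s.
With the tool pointing down it reaches from about 0.3 to 0.775 m from the base axis. Payload 14.6 kg.
Tool frame: the origin (TCP) lies midway between the tips of the shut fingers; the grasp point (between the pads) lies 19 mm behind it; z points along the fingers, y is the line along which they close (so a half turn about z gives the same grasp; the last joint's range is limited). The gripper opens to 94 mm and grips with 3 to 60 N. Pads are 16 mm wide; open, the fingers measure 119 mm over their backs; the gripper's body (75 mm by 177 mm) begins 78 mm behind the grasp point.
Start: joints at [-1.333, 0.3, 1.521, -0, 1.321, -0.067], TCP at [0.165, -0.525, 0.205] pointing down, gripper open.
Joint ranges: [-3.03, 3.03], [-0.79, 2.21], [0.23, 2.52], [-1.04, 4.18], [0, 3.07], [-2.55, 2.55]. Speed limits (rad/s): [2.22, 2.22, 2.57, 3.14, 3.14, 3.14].

### API

Orientations are given as [roll, pitch, yaw] about the fixed x, y, z axes, in that order (R = Rz(yaw) Ry(pitch) Rx(roll)).
In Python, from station import telemetry, optics, ctrl gives the robot as it stands.
- The arm moves only by the tool carry_out, never from a script. Its argument "plan" is a list that holds one entry, the list of rows, each a list of 7 numbers: the shift along the tool's x, y, z in mm, then the turn, a rotation vector about the tool's x, y, z in rad, then the finger opening in mm, from 0 to 94. A call has 1 to 20 rows; each row shifts and turns the commanded pose from where the row before left it, along the tool's axes as they then stand; what a row does not reach is not made up. A row lasts 1/12 s, in which the tool goes at most 41.7 mm and 7.16 degrees, less where a joint would pass 70% of its speed; a pose out of reach is approached as far as the arm can. A call with a gripper value outside its range is refused whole. The fingers move at their own pace and stop on an object; "squeeze" is the grip in N (left out, the last holds). Time passes only in rows, so rows that do not move let the fingers close. It gives the time, the measured TCP pose, the force, the opening and the grip force at its end, in the units of the state.
- telemetry.get_obs(): the state, without advancing time (a new reading comes with each control period).
- optics.camera(name): name is "scene" or "top" or "wrist"; returns a dict with "pixels" (420x560x3 uint8, red, green, blue), "intrinsics" (3x3 intrinsics, pixels), "origin" and "rotation" of the camera in the world. Camera axes: x right, y down, z forward; pixel columns grow to the right and rows downward; lengths in m; the calibration is good to about 2 mm. A picture is of the moment at which its call begins. There is no depth.
- ctrl.hand_in(): hands the job in; it is judged then, once.
The state is a dict: "time_s": time; "qpos": joint angles; "joint_vel": joint speeds; "tau": joint torques, N m; "ee_pos": TCP position; "eef_rot": TCP orientation; "force": force on the tool from outside, world axes, zero at the start; "moment": the same for the moment, N m; "grip_width": finger opening in m; "grip_force": force on a finger pad.
Only numpy, scipy, OpenCV 4.12 (cv2) and the standard library are available. Lean on these libraries where they do the work, as an engineer would, in place of code of your own. Each camera call takes 0.05 s, during which the arm holds its last target. There are 200 camera calls.

## Working session

There is one attempt and no reset: what is moved stays moved. The work goes in short steps, Python scripts to look and compute and a tool call to move; the robot and the scene stay as the last step left them, time stands still between calls to the robot, and variables do not carry over. Pictures are saved under pics/ and viewed, at most 12 in all, crops included, and the job is handed in when it is done.

Besides the shell and the picture viewer there is one more tool, called after "Emit:" as name(argument=value, ...) on one line, values as JSON. carry_out: Moves the arm, as the interface text tells. Its arguments: {"type":"object","properties":{"plan":{"type":"array","items":{"type":"array","items":{"type":"array","items":{"type":"number"}}}},"squeeze":{"type":"number"}},"required":["plan"]}

```bash
mkdir -p pics
python3 - <<'E'
from station import telemetry, optics, ctrl
import cv2,numpy as np
print(telemetry.get_obs())
for n in ["top","scene"]:
    c=optics.camera(n); cv2.imwrite(f"pics/{n}0.png",c["pixels"][:,:,::-1]); np.savez(f"{n}0.npz",**c)
    print(n,c["intrinsics"],c["origin"],c["rotation"])
E
```

```text
{'time_s': 0.0, 'qpos': array([-1.33260687e+00,  3.00470181e-01,  1.52159550e+00,  3.00116945e-06,
        1.32070297e+00, -6.65853508e-02]), 'joint_vel': array([ 0.0012409 , -0.00135082,  0.00122304, -0.00131933, -0.00014992,
        0.00070841]), 'tau': array([ 2.77503794e-03, -5.31803370e+01, -3.52734661e+01,  7.09142187e-02,
        2.44354480e-02, -1.05871582e-04]), 'ee_pos': array([ 0.1649849 , -0.5243883 ,  0.20488074]), 'eef_rot': array([-3.14041946e+00, -8.11465901e-05,  3.04774013e-01]), 'force': array([ 0.39902984, -0.49458004,  0.74054754]), 'moment': array([-0.02310127,  0.03130759, -0.01699293]), 'grip_force': 0.0, 'grip_width': 0.09402797043748036}
top [[437.233265     0.         282.9987662 ]
 [  0.         437.233265   208.67329479]
 [  0.           0.           1.        ]] [ 0.25264502 -0.01358756  1.48391865] [-2.94887043  0.0090824  -1.56597774]
scene [[464.57392189   0.         278.6716341 ]
 [  0.         464.57392189 206.8871863 ]
 [  0.           0.           1.        ]] [ 1.48675293 -0.08812796  1.53561264] [-2.55960614 -0.00406403  1.46832397]
```

View pics/top0.png

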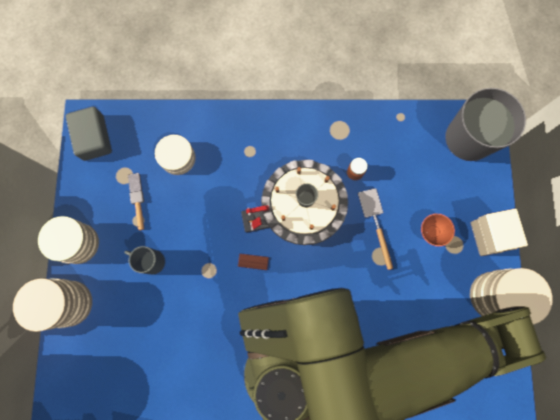

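View pics/scene0.png

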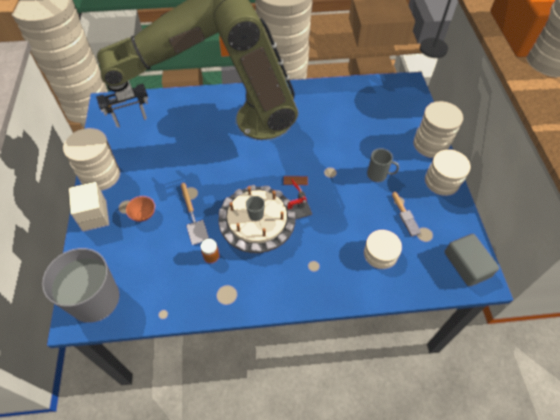

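Top view: wheel about (306,200), red pawl at (255,217), jar at (357,168), rib at (253,262). I'll zoom in with both cameras.

```bash
cat > h.py <<'E'
import cv2,numpy as np
from scipy.spatial.transform import Rotation as R
def rot(c):
    r=np.array(c["rotation"]); return r if r.shape==(3,3) else R.from_euler("xyz",r).as_matrix()
def cast(c,px,z):
    px=np.atleast_2d(px).astype(float); d=np.c_[px,np.ones(len(px))]@np.linalg.inv(c["intrinsics"]).T@rot(c).T
    o=np.array(c["origin"]); return o+d*((z-o[2])/d[:,2])[:,None]
def proj(c,P):
    q=(np.atleast_2d(P)-c["origin"])@rot(c)@np.array(c["intrinsics"]).T; return q[:,:2]/q[:,2:]
E
python3 - <<'E'
from h import *
t=np.load("top0.npz");s=np.load("scene0.npz")
a=t["pixels"][140:260,220:380,::-1];b=s["pixels"][160:280,190:350,::-1]
im=np.vstack([cv2.resize(x,None,fx=5,fy=5,interpolation=2)[:, :] for x in(a,)])
cv2.imwrite("pics/t1.png",im)
cv2.imwrite("pics/s1.png",cv2.resize(b,None,fx=5,fy=5,interpolation=2))
print(cast(t,[[306,200],[254,217]],.08),cast(s,[[258,213],[297,203]],.08))
# disc cream mask
for c,(cx,cy) in((t,(306,200)),(s,(258,213))):
    p=c["pixels"]; h=cv2.cvtColor(p,cv2.COLOR_RGB2HSV); m=((h[...,2]>150)&(h[...,1]>25)&(h[...,1]<110)&(h[...,0]<35)).astype(np.uint8)
    m[:cy-50]=0;m[cy+50:]=0;m[:,:cx-50]=0;m[:,cx+50:]=0
    m=cv2.morphologyEx(m,2,np.ones((3,3)))
    k=max(cv2.findContours(m,0,1)[0],key=cv2.contourArea); hu=cv2.convexHull(k)[:,0]
    w=cast(c,hu,.08)[:,:2].astype(np.float32); print(cv2.fitEllipse(w),cv2.minEnclosingCircle(w))
    h=cv2.cvtColor(p,cv2.COLOR_RGB2HSV);r=((h[...,1]>170)&(h[...,2]>90)&((h[...,0]<5)|(h[...,0]>174)))
    ys,xs=np.nonzero(r); print(list(zip(xs,ys)).__len__(),xs.min(),xs.max(),ys.min(),ys.max())
E
```

```text
[[ 0.55579711 -0.07488606  0.08      ]
 [ 0.49860072  0.09493345  0.08      ]] [[ 0.55396956 -0.06351796  0.08      ]
 [ 0.52399252  0.08632566  0.08      ]]
((0.6110775470733643, -0.05593318119645119), (0.1114736944437027, 0.1705804020166397), 15.505157470703125) ((0.6185865998268127, -0.05627676099538803), 0.08514101058244705)
100 247 266 207 227
((0.5600537657737732, -0.06827578693628311), (0.22052985429763794, 0.23081257939338684), 102.12752532958984) ((0.5613991618156433, -0.06950820237398148), 0.11683575063943863)
75 288 304 180 207
```

View pics/t1.png

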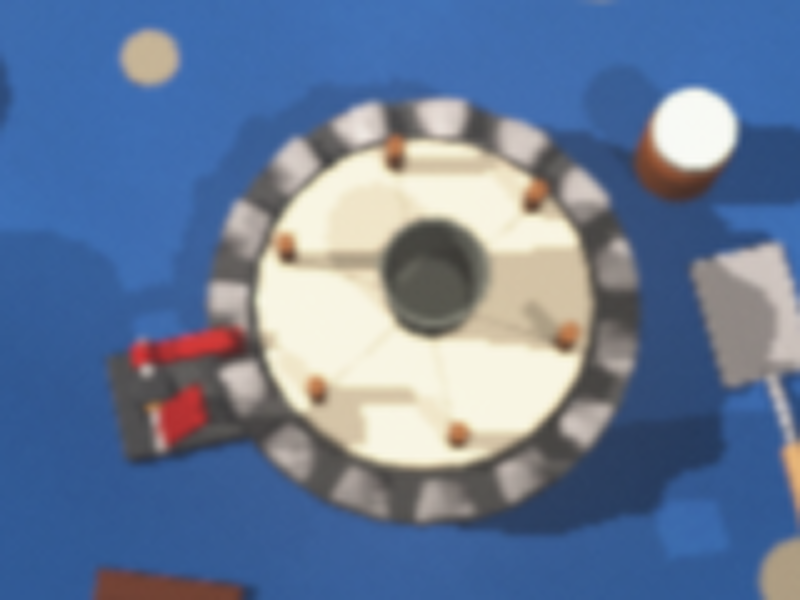

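View pics/s1.png

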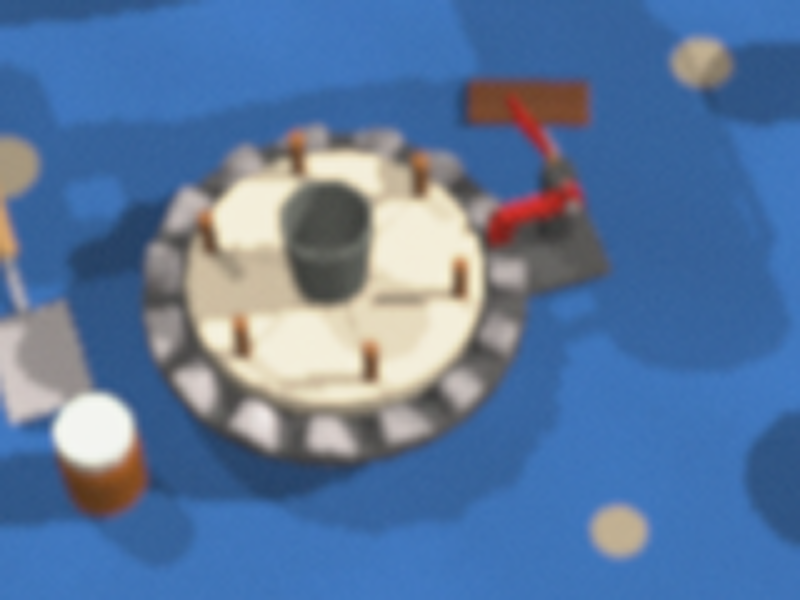

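Top crop: six peg tops at (396,145),(536,188),(568,328),(459,429),(317,382),(286,240); the arm runs from (140,353) to (238,338) and the tab is near (185,415). The scene crop shows the tab from (512,98) to (555,160). Next I'll triangulate these.

Run:
```python
from h import *
t=np.load("top0.npz");s=np.load("scene0.npz")
T=lambda a:np.array(a)/5+[220,140]; S=lambda a:np.array(a)/5+[190,160]
pt=cast(t,T([[396,145],[536,188],[568,328],[459,429],[317,382],[286,240]]),.125)
ps=cast(s,S([[372,345],[240,320],[205,213],[296,137],[419,157],[460,262]]),.125)
for p in(pt,ps):
    c,r=cv2.minEnclosingCircle(p[:,:2].astype(np.float32)); m=p.mean(0); d=p-m
    print(m,np.hypot(d[:,0],d[:,1]).round(4),np.degrees(np.arctan2(d[:,1],d[:,0])).round(1))
print("disc",cast(t,T([[424.5,302.5]]),.08))
print("arm",cast(t,T([[140,353]]),.1),cast(t,T([[238,338]]),.085),cast(s,S([[575,192]]),.1))
print("tabtop",cast(t,T([[203,404]]),.155),cast(s,S([[513,97]]),.155))
print("jar etc",cast(t,T([[690,135]]),.085),"rib",cast(t,T([[170,610]]),.008))
```

```text
[ 0.55623479 -0.07103559  0.125     ] [0.094  0.0947 0.0935 0.095  0.0941 0.0944] [  12.   -47.9 -107.5 -168.1  132.3   72.2]
[ 0.55842193 -0.06816897  0.125     ] [0.0957 0.0947 0.0957 0.0942 0.0952 0.0952] [  12.7  -47.9 -108.5 -167.8  132.9   71.3]
disc [[ 0.55410828 -0.0712686   0.08      ]]
arm [[0.51598236 0.11311502 0.1       ]] [[0.52899747 0.05069264 0.085     ]] [[0.51962125 0.11631663 0.1       ]]
tabtop [[0.47364069 0.06857576 0.155     ]] [[0.4675872  0.07415297 0.155     ]]
jar etc [[ 0.6671504  -0.24763014  0.085     ]] rib [[0.35767432 0.09780727 0.008     ]]
```

Emit:
carry_out(plan=[[[0, 0, 0, 0, 0, -0.1237, 0], [0, 0, 0, 0, 0, -0.1237, 0], [0, 0, 0, 0, 0, -0.1237, 0], [0, 0, 0, 0, 0, -0.1237, 0], [0, 0, 0, 0, 0, -0.1237, 0], [0, 0, 0, 0, 0, -0.1237, 0], [0, 0, 0, 0, 0, -0.1237, 0], [0, 0, 0, 0, 0, -0.1237, 0], [0, 0, 0, 0, 0, -0.1237, 0], [0, 0, 0, 0, 0, -0.1237, 0], [0, 0, 0, 0, 0, -0.1237, 0], [0, 0, 0, 0, 0, -0.1237, 0]]], squeeze=20)

```text
time_s: 1.1
ee_pos: [0.165, -0.5245, 0.2051]
eef_rot: [-3.142, -0.001, 1.795]
force: [-0.1, -0.1, -0.2]
grip_width: 0.0172
grip_force: 0.0
```

Emit:
carry_out(plan=[[[24, 21.5, 0, 0, 0, 0, 0], [24, 21.5, 0, 0, 0, 0, 0], [24, 21.5, 0, 0, 0, 0, 0], [24, 21.5, 0, 0, 0, 0, 0], [24, 21.5, 0, 0, 0, 0, 0], [24, 21.5, 0, 0, 0, 0, 0], [24, 21.5, 0, 0, 0, 0, 0], [24, 21.5, 0, 0, 0, 0, 0], [24, 21.5, 0, 0, 0, 0, 0], [24, 21.5, 0, 0, 0, 0, 0], [24, 21.5, 0, 0, 0, 0, 0], [24, 21.5, 0, 0, 0, 0, 0], [24, 21.5, 0, 0, 0, 0, 0], [24, 21.5, 0, 0, 0, 0, 0], [24, 21.5, 0, 0, 0, 0, 0], [24, 21.5, 0, 0, 0, 0, 0], [24, 21.5, 0, 0, 0, 0, 0], [24, 21.5, 0, 0, 0, 0, 0], [0, 0, 0, 0, 0, 0, 0], [0, 0, 0, 0, 0, 0, 0]]])

```text
time_s: 2.77
ee_pos: [0.4493, -0.018, 0.205]
eef_rot: [-3.141, -0.0, 1.792]
force: [-1.3, -0.3, 0.4]
grip_width: 0.0002
grip_force: 0.0
```

```bash
cat >> h.py <<'E'
C=np.array([.557,-.0695]);Y=np.radians(102.5)
def stand(p):
    d=np.array(p[:2])-C;u=np.array([np.cos(Y),np.sin(Y)]);return (1000*np.array([d@u,-d[0]*u[1]+d[1]*u[0],p[2]])).round(1)
def world(o,l,z):
    u=np.array([np.cos(Y),np.sin(Y)]);v=np.array([-u[1],u[0]]);return np.r_[C+(o*u+l*v)/1000,z/1000]
E
python3 - <<'E'
from station import telemetry, optics
from h import *
o=telemetry.get_obs();print(stand(o["ee_pos"]),o["eef_rot"],o["force"],o["time_s"],o["grip_width"])
c=optics.camera("wrist");np.savez("w1.npz",**c);im=c["pixels"][:,:,::-1].copy()
print(c["origin"],c["rotation"])
for P in [(155.4,49,155),(185,49,92),(0,0,80)]+[(95*np.cos(np.radians(a)),95*np.sin(np.radians(a)),125) for a in(30,90,-30)]:
    q=proj(c,[world(*P)])[0];print(P,q); cv2.drawMarker(im,tuple(int(v) for v in q),(0,255,0),0,12,1)
cv2.imwrite("pics/w1.png",im)
E
```

```text
[ 73.6  94.  205. ] [-3.14062354e+00 -2.87858299e-04  1.79183692e+00] [-1.2844362  -0.25829553  0.4429449 ] 2.7667 0.0002368798338317254
[0.43421791 0.04992186 0.38400435] [2.90258835e+00 1.78101756e-03 2.20157476e-01]
(155.4, 49, 155) [352.69249517 105.85042163]
(185, 49, 92) [338.8692979   71.60300724]
(0, 0, 80) [379.87798907 278.83940726]
(np.float64(82.27241335952168), np.float64(47.49999999999999), 125) [342.1227337  206.14551947]
(np.float64(5.8170722959499274e-15), np.float64(95.0), 125) [280.83880923 302.04441292]
(np.float64(82.27241335952168), np.float64(-47.49999999999999), 125) [464.49182779 206.43261684]
```

View pics/w1.png

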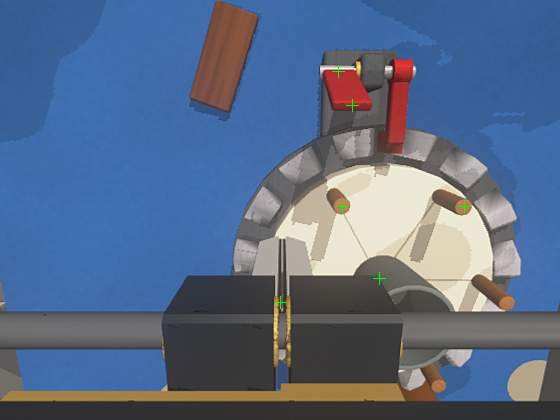

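The predicted marks agree to a few pixels: tab top at (351,107), peg at (346,207). I'm moving in front of the tab and pushing it outward.

Emit:
carry_out(plan=[[[11.5, 11.25, 0, 0, 0, 0, 0], [11.5, 11.25, 0, 0, 0, 0, 0], [11.5, 11.25, 0, 0, 0, 0, 0], [11.5, 11.25, 0, 0, 0, 0, 0], [0, 0, 17, 0, 0, 0, 0], [0, 0, 17, 0, 0, 0, 0], [0, 0, 17, 0, 0, 0, 0], [0, 0, 16, 0, 0, 0, 0], [0, 0, 0, 0, 0, 0, 0], [0, 0, 0, 0, 0, 0, 0], [0, 0, 0, 0, 0, 0, 0]]])

```text
time_s: 3.73
ee_pos: [0.4835, 0.035, 0.1395]
eef_rot: [3.141, 0.0, 1.788]
force: [-0.4, -0.1, 0.1]
grip_width: 0.0006
grip_force: 0.0
```

Emit:
carry_out(plan=[[[4, 0, 0, 0, 0, 0, 0], [4, 0, 0, 0, 0, 0, 0], [4, 0, 0, 0, 0, 0, 0], [4, 0, 0, 0, 0, 0, 0], [4, 0, 0, 0, 0, 0, 0], [4, 0, 0, 0, 0, 0, 0], [4, 0, 0, 0, 0, 0, 0], [4, 0, 0, 0, 0, 0, 0], [0, 0, 0, 0, 0, 0, 0]]])

```text
time_s: 4.48
ee_pos: [0.4763, 0.0674, 0.1386]
eef_rot: [3.141, 0.0, 1.79]
force: [-0.1, 0.2, 0.5]
grip_width: 0.0006
grip_force: 0.2
```

Run:
```python
from station import telemetry
from h import *
o=telemetry.get_obs();print(stand(o["ee_pos"]),o["eef_rot"],o["force"])
```

```text
[151.2  49.2 138.6] [3.14126053e+00 9.09455314e-06 1.78964841e+00] [-0.09603694  0.17897838  0.51504224]
```

Emit:
carry_out(plan=[[[3, 0, 0, 0, 0, 0, 0], [3, 0, 0, 0, 0, 0, 0], [3, 0, 0, 0, 0, 0, 0], [3, 0, 0, 0, 0, 0, 0], [3, 0, 0, 0, 0, 0, 0]]])

```text
time_s: 4.9
ee_pos: [0.4729, 0.0818, 0.1384]
eef_rot: [-3.142, -0.0, 1.789]
force: [1.0, -1.9, 2.2]
grip_width: 0.0004
grip_force: 1.2
```

Emit:
carry_out(plan=[[[3, 0, 0, 0, 0, 0, 0], [3, 0, 0, 0, 0, 0, 0], [3, 0, 0, 0, 0, 0, 0], [3, 0, 0, 0, 0, 0, 0], [3, 0, 0, 0, 0, 0, 0], [0, 0, 0, 0, 0, 0, 0]]])

```text
time_s: 5.4
ee_pos: [0.4696, 0.0966, 0.1383]
eef_rot: [-3.141, -0.0, 1.79]
force: [1.0, -0.6, -0.1]
grip_width: 0.0004
grip_force: 0.6
```

Run:
```python
from station import telemetry, optics
from h import *
o=telemetry.get_obs();print(stand(o["ee_pos"]),o["force"])
c=optics.camera("wrist");cv2.imwrite("pics/w2.png",c["pixels"][:,:,::-1])
```

```text
[181.1  49.4 138.3] [ 1.01515418 -0.63604911 -0.06798615]
```

View pics/w2.png

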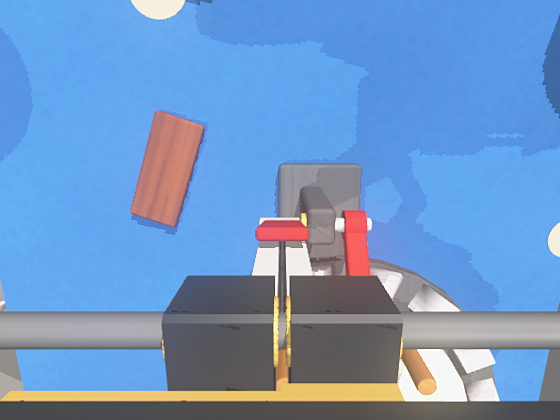

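Run:
```python
from station import telemetry, optics
from h import *
c=optics.camera("wrist");p=c["pixels"];h=cv2.cvtColor(p,cv2.COLOR_RGB2HSV)
m=(h[...,1]>150)&((h[...,0]<5)|(h[...,0]>174));m[:,:245]=0;m[:,312:]=0;m[260:]=0
ys,xs=np.nonzero(m);print(xs.min(),xs.max(),ys.min(),ys.max())
col=p[212:246,275];print([tuple(map(int,v)) for v in col[::2]])
for f in(.2,.35,.45,.55,.65,.75):
    a=np.radians(25)-f; cn=[]
    for side in(3.5,-3.5): cn.append(proj(c,[world(185-70*np.sin(a)+side*np.cos(a),49,92+70*np.cos(a)+side*np.sin(a))])[0].round(0))
    n=proj(c,[world(185-55*np.cos(f),0,85+55*np.sin(f))])[0].round()
    print(f,"outer",cn[0],"inner",cn[1],"foot",proj(c,[world(188,49,92)])[0].round(),"nose",n)
```

```text
256 307 221 239
[(90, 122, 186), (114, 173, 245), (80, 136, 223), (244, 245, 241), (195, 101, 112), (188, 79, 96), (189, 78, 96), (187, 80, 96), (247, 97, 106), (246, 97, 106), (245, 95, 105), (244, 94, 104), (243, 94, 102), (228, 87, 99), (151, 79, 93), (147, 143, 147), (149, 141, 144)]
0.2 outer [283. 288.] inner [283. 298.] foot [283. 220.] nose [352. 298.]
0.35 outer [283. 269.] inner [283. 282.] foot [283. 220.] nose [354. 301.]
0.45 outer [283. 256.] inner [283. 269.] foot [283. 220.] nose [356. 302.]
0.55 outer [283. 241.] inner [283. 256.] foot [283. 220.] nose [358. 302.]
0.65 outer [283. 227.] inner [283. 241.] foot [283. 220.] nose [359. 301.]
0.75 outer [283. 212.] inner [283. 227.] foot [283. 220.] nose [361. 299.]
```

Rows 228 and 240 for the tab's top edges give φ≈0.65, so the pawl is clear. Next: back off, rise, and go behind the peg at 90° left.

Emit:
carry_out(plan=[[[-9, 0, 0, 0, 0, 0, 0], [-18, 0, 0, 0, 0, 0, 0], [-18, 0, 0, 0, 0, 0, 0], [0, 0, -26, 0, 0, 0, 0], [0, 0, -26, 0, 0, 0, 0], [-29, -7, 0, 0, 0, 0, 0], [-29, -7, 0, 0, 0, 0, 0], [-29, -7, 0, 0, 0, 0, 0], [-29, -7, 0, 0, 0, 0, 0], [-29, -7, 0, 0, 0, 0, 0], [-29, -7, 0, 0, 0, 0, 0], [0, 0, 0, 0, 0, 0, 0], [0, 0, 0, 0, 0, 0, 0]]])

```text
time_s: 6.58
ee_pos: [0.4759, -0.1282, 0.1902]
eef_rot: [-3.141, -0.001, 1.787]
force: [0.3, -0.7, -0.6]
grip_width: 0.0006
grip_force: 0.0
```

Run:
```python
from station import telemetry, optics
from h import *
o=telemetry.get_obs();print(stand(o["ee_pos"]),o["eef_rot"],o["force"])
c=optics.camera("wrist");cv2.imwrite("pics/w3.png",c["pixels"][:,:,::-1]);np.savez("w3.npz",**c)
for a in(30,90): print(a,proj(c,[world(95*np.cos(np.radians(a)),95*np.sin(np.radians(a)),125)])[0])
```

```text
[-39.7  91.9 190.2] [-3.14131142e+00 -5.31951631e-04  1.78654381e+00] [ 0.28109004 -0.72337517 -0.61127182]
30 [349.2388981   42.96818737]
90 [277.68558999 168.42152436]
```

View pics/w3.png

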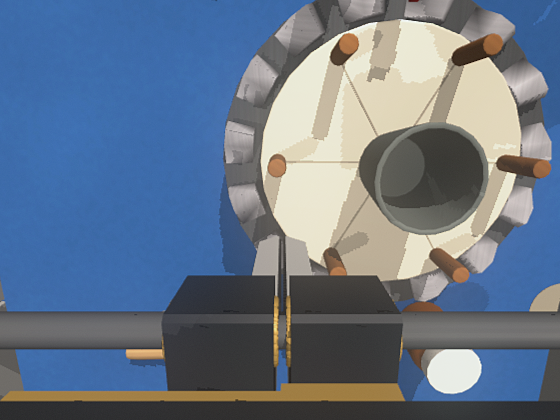

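Peg top is at (277,166), as predicted, and the cup is central. Descending, then pushing outward in gentle steps.

Emit:
carry_out(plan=[[[0, 0, 22, 0, 0, 0, 0], [0, 0, 22, 0, 0, 0, 0], [0, 0, 22, 0, 0, 0, 0], [0, 0, 22, 0, 0, 0, 0], [4, 0, 0, 0, 0, 0, 0], [4, 0, 0, 0, 0, 0, 0], [4, 0, 0, 0, 0, 0, 0], [4, 0, 0, 0, 0, 0, 0], [0, 0, 0, 0, 0, 0, 0], [0, 0, 0, 0, 0, 0, 0]]])

```text
time_s: 7.47
ee_pos: [0.4731, -0.1109, 0.1034]
eef_rot: [3.14, 0.001, 1.79]
force: [-0.6, 0.1, 0.5]
grip_width: 0.0005
grip_force: 0.0
```

Emit:
carry_out(plan=[[[2, 0, 0, 0, 0, 0, 0], [2, 0, 0, 0, 0, 0, 0], [2, 0, 0, 0, 0, 0, 0], [2, 0, 0, 0, 0, 0, 0]]])

```text
time_s: 7.8
ee_pos: [0.471, -0.1034, 0.1026]
eef_rot: [3.142, 0.0, 1.789]
force: [-0.7, -2.3, 1.1]
grip_width: 0.0006
grip_force: 1.0
```

Emit:
carry_out(plan=[[[2, 0, 0, 0, 0, 0, 0], [2, 0, 0, 0, 0, 0, 0]]])

```text
time_s: 7.97
ee_pos: [0.4701, -0.0994, 0.1025]
eef_rot: [3.142, 0.0, 1.789]
force: [-1.1, -1.3, 1.8]
grip_width: 0.0001
grip_force: 0.9
```

Emit:
carry_out(plan=[[[2, 0, 0, 0, 0, 0, 0], [2, 0, 0, 0, 0, 0, 0], [2, 0, 0, 0, 0, 0, 0], [2, 0, 0, 0, 0, 0, 0], [2, 0, 0, 0, 0, 0, 0], [0, 0, 0, 0, 0, 0, 0]]])

```text
time_s: 8.47
ee_pos: [0.4678, -0.0892, 0.1023]
eef_rot: [-3.141, -0.0, 1.789]
force: [0.4, -0.3, -0.6]
grip_width: 0.0003
grip_force: 0.0
```

Run:
```python
from station import telemetry, optics
from h import *
o=telemetry.get_obs();print(stand(o["ee_pos"]),o["force"])
```

```text
[1.000e-01 9.130e+01 1.023e+02] [ 0.36710193 -0.32515697 -0.55812094]
```

Emit:
carry_out(plan=[[[2, 0, 0, 0, 0, 0, 0], [2, 0, 0, 0, 0, 0, 0], [2, 0, 0, 0, 0, 0, 0], [2, 0, 0, 0, 0, 0, 0], [2, 0, 0, 0, 0, 0, 0], [2, 0, 0, 0, 0, 0, 0], [2, 0, 0, 0, 0, 0, 0], [2, 0, 0, 0, 0, 0, 0], [2, 0, 0, 0, 0, 0, 0], [2, 0, 0, 0, 0, 0, 0], [1, 0, 0, 0, 0, 0, 0], [0, 0, 0, 0, 0, 0, 0], [0, 0, 0, 0, 0, 0, 0]]])

```text
time_s: 9.55
ee_pos: [0.4631, -0.0689, 0.1023]
eef_rot: [-3.141, -0.001, 1.789]
force: [0.2, -0.2, -0.9]
grip_width: 0.0004
grip_force: 0.0
```

Emit:
carry_out(plan=[[[-6, 0, 0, 0, 0, 0, 0], [-15, 0, 0, 0, 0, 0, 0], [-20, 0, 0, 0, 0, 0, 0], [-20, 0, 0, 0, 0, 0, 0], [0, 0, -22, 0, 0, 0, 0], [0, 0, -22, 0, 0, 0, 0], [0, 0, -22, 0, 0, 0, 0], [0, 0, -22, 0, 0, 0, 0], [0, 0, 0, 0, 0, 0, 0], [0, 0, 0, 0, 0, 0, 0]]])

```text
time_s: 10.38
ee_pos: [0.4768, -0.1291, 0.1909]
eef_rot: [3.14, 0.001, 1.789]
force: [0.2, -0.1, -1.0]
grip_width: 0.0008
grip_force: 0.0
```

Run:
```python
from station import telemetry, optics
from h import *
o=telemetry.get_obs();print(stand(o["ee_pos"]),o["eef_rot"],o["force"])
c=optics.camera("wrist");im=c["pixels"][:,:,::-1].copy();np.savez("w4.npz",**c)
for a in(6,66,126,-54):
    q=proj(c,[world(95*np.cos(np.radians(a)),95*np.sin(np.radians(a)),125)])[0];print(a,q);cv2.drawMarker(im,tuple(int(v) for v in q),(0,255,0),0,12,1)
cv2.imwrite("pics/w4.png",im)
```

```text
[-40.8  91.2 190.9] [3.14048734e+00 6.35506795e-04 1.78904859e+00] [ 0.15099811 -0.07555781 -1.00666602]
6 [407.01637098  20.93430081]
66 [288.33175696 110.44619309]
126 [301.0495606  240.77005204]
-54 [530.4474267   83.78533408]
```

View pics/w4.png

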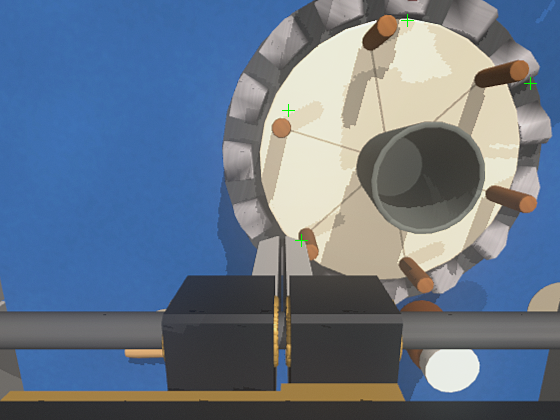

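The pegs now sit at (281,128), (388,25) and (519,70), so the wheel turned but appears short. I'll work out the angle.

Run:
```python
from h import *
for n,P in(("w3",[[277,165],[348,43],[493,44],[541,169]]),("w4",[[281,128],[388,25],[519,70],[529,204]])):
    c=np.load(n+".npz");q=cast(c,P,.125);s=np.array([stand(x) for x in q]);print(s[:,:2].tolist())
    print(np.degrees(np.arctan2(s[:,1],s[:,0])).round(1),np.hypot(s[:,0],s[:,1]).round(1))
    A=np.array(q[:,:2],float); M=np.c_[2*A,np.ones(len(A))]; x=np.linalg.lstsq(M,(A**2).sum(1),rcond=None)[0]
    d=A-x[:2]; print("centre",x[:2],np.degrees(np.arctan2(d[:,1],d[:,0])).round(1))
```

```text
[[2.4, 95.5], [82.3, 48.3], [81.3, -46.9], [-1.0, -92.9]]
[ 88.6  30.4 -30.  -90.6] [95.5 95.4 93.9 92.9]
centre [ 0.55557378 -0.06927624] [-168.7  132.4   71.6   11.6]
[[26.9, 91.8], [92.1, 22.1], [64.6, -67.7], [-27.6, -90.1]]
[  73.7   13.5  -46.3 -107. ] [95.7 94.7 93.6 94.2]
centre [ 0.55611562 -0.07041069] [175.6 115.3  56.   -3.9]
```

The wheel turned about 16°, so roughly 8° remain. I'll go back down, find contact and push the rest while watching the force.

Emit:
carry_out(plan=[[[10, 0, 0, 0, 0, 0, 0], [9, 0, 0, 0, 0, 0, 0], [0, 0, 22, 0, 0, 0, 0], [0, 0, 22, 0, 0, 0, 0], [0, 0, 22, 0, 0, 0, 0], [0, 0, 22, 0, 0, 0, 0], [5, 0, 0, 0, 0, 0, 0], [5, 0, 0, 0, 0, 0, 0], [5, 0, 0, 0, 0, 0, 0], [5, 0, 0, 0, 0, 0, 0], [0, 0, 0, 0, 0, 0, 0], [0, 0, 0, 0, 0, 0, 0]]])

```text
time_s: 11.43
ee_pos: [0.4685, -0.0904, 0.1033]
eef_rot: [3.14, 0.001, 1.79]
force: [0.5, -0.2, -0.6]
grip_width: 0.0005
grip_force: 0.0
```

Emit:
carry_out(plan=[[[2, 0, 0, 0, 0, 0, 0], [2, 0, 0, 0, 0, 0, 0]]])

```text
time_s: 11.6
ee_pos: [0.4674, -0.0868, 0.1027]
eef_rot: [3.141, 0.0, 1.789]
force: [0.3, -0.3, 0.3]
grip_width: 0.0008
grip_force: 0.0
```

Emit:
carry_out(plan=[[[2, 0, 0, 0, 0, 0, 0], [2, 0, 0, 0, 0, 0, 0]]])

```text
time_s: 11.77
ee_pos: [0.4664, -0.0827, 0.1025]
eef_rot: [3.142, -0.0, 1.789]
force: [-0.4, -0.2, -0.9]
grip_width: 0.0004
grip_force: 0.0
```

Emit:
carry_out(plan=[[[2, 0, 0, 0, 0, 0, 0], [2, 0, 0, 0, 0, 0, 0]]])

```text
time_s: 11.93
ee_pos: [0.4657, -0.0789, 0.1025]
eef_rot: [3.141, 0.0, 1.789]
force: [0.1, -0.5, 0.2]
grip_width: 0.0004
grip_force: 0.5
```

Emit:
carry_out(plan=[[[2, 0, 0, 0, 0, 0, 0], [2, 0, 0, 0, 0, 0, 0]]])

```text
time_s: 12.1
ee_pos: [0.4652, -0.075, 0.1026]
eef_rot: [3.14, 0.001, 1.789]
force: [3.9, -1.9, -0.9]
grip_width: 0.0004
grip_force: 1.7
```

Run:
```python
from station import telemetry, optics
from h import *
o=telemetry.get_obs();print(stand(o["ee_pos"]),o["eef_rot"],o["force"])
for p in ([.4768,-.1291,.19],[.4631,-.0689,.1]): print(stand(p))
```

```text
[ 14.5  90.9 102.6] [3.14047143e+00 6.63600113e-04 1.78907058e+00] [ 3.93259347 -1.92362305 -0.87651543]
[-40.8  91.2 190. ]
[ 20.9  91.5 100. ]
```

Run:
```python
from station import telemetry, optics
from h import *
c=optics.camera("wrist");im=c["pixels"][:,:,::-1].copy();np.savez("w5.npz",**c)
o=telemetry.get_obs();print(stand(o["ee_pos"]),o["force"],proj(c,[o["ee_pos"]]))
cv2.imwrite("pics/w5.png",cv2.resize(im[0:300,180:560],(760,600)))
```

```text
[ 14.9  91.  102.6] [ 0.54486416 -0.22346902  0.74301086] [[281.8555797  253.47838919]]
```

View pics/w5.png

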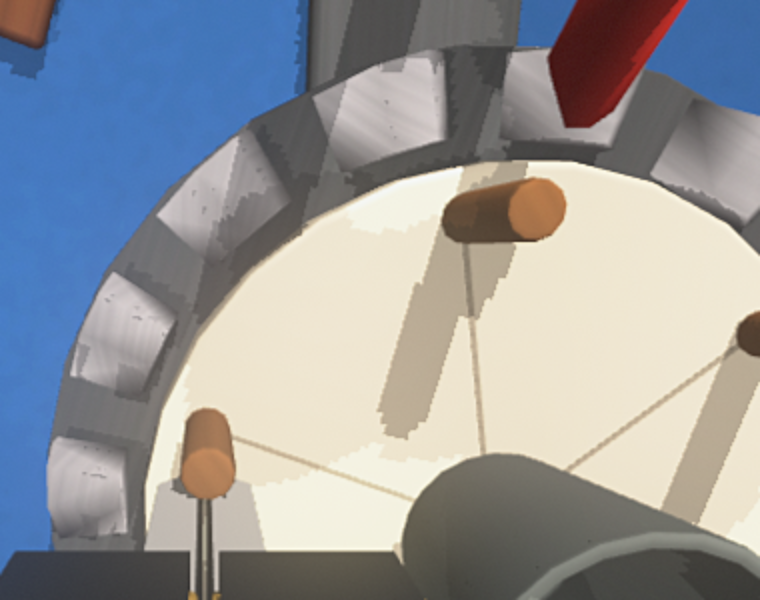

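The peg's top is in front of the seam at (284,237), with the next peg at (449,104) and the raised nose near (475,60). Computing the current wheel angle.

Run:
```python
from h import *
c=np.load("w5.npz");q=cast(c,[[284,237],[449,104]],.125);s=np.array([stand(x) for x in q]);print(s[:,:2].tolist(),np.degrees(np.arctan2(s[:,1],s[:,0])).round(1))
```

```text
[[32.0, 90.0], [93.1, 17.8]] [70.4 10.8]
```

The wheel is at about -19°. My earlier retreat probably brushed the following peg and turned the wheel back a few degrees. I'll push 7 mm more, then retreat by a shorter distance.

Emit:
carry_out(plan=[[[2, 0, 0, 0, 0, 0, 0], [2, 0, 0, 0, 0, 0, 0], [2, 0, 0, 0, 0, 0, 0], [1, 0, 0, 0, 0, 0, 0], [0, 0, 0, 0, 0, 0, 0], [0, 0, 0, 0, 0, 0, 0]]])

```text
time_s: 12.65
ee_pos: [0.4629, -0.068, 0.1023]
eef_rot: [-3.141, -0.001, 1.789]
force: [-0.1, -0.2, -1.2]
grip_width: 0.0006
grip_force: 0.0
```

Emit:
carry_out(plan=[[[-4, 0, 0, 0, 0, 0, 0], [-8, 0, 0, 0, 0, 0, 0], [-8, 0, 0, 0, 0, 0, 0], [0, 0, 0, 0, 0, 0, 0], [0, 0, -22, 0, 0, 0, 0], [0, 0, -22, 0, 0, 0, 0], [0, 0, -22, 0, 0, 0, 0], [0, 0, -22, 0, 0, 0, 0], [0, 0, 0, 0, 0, 0, 0], [0, 0, 0, 0, 0, 0, 0]]])

```text
time_s: 13.48
ee_pos: [0.4679, -0.088, 0.191]
eef_rot: [3.14, 0.001, 1.789]
force: [-0.7, 0.0, -0.3]
grip_width: 0.0001
grip_force: 0.0
```

Run:
```python
from station import telemetry, optics
from h import *
o=telemetry.get_obs();print(stand(o["ee_pos"]),o["force"])
c=optics.camera("wrist");np.savez("w6.npz",**c);im=c["pixels"][:,:,::-1].copy()
for a in(66,6,-54): print(a,proj(c,[world(95*np.cos(np.radians(a)),95*np.sin(np.radians(a)),125)])[0].round())
cv2.imwrite("pics/w6.png",im)
```

```text
[  1.2  91.  191. ] [-0.67789787  0.02974947 -0.28383043]
66 [288. 171.]
6 [401.  89.]
-54 [520. 147.]
```

View pics/w6.png

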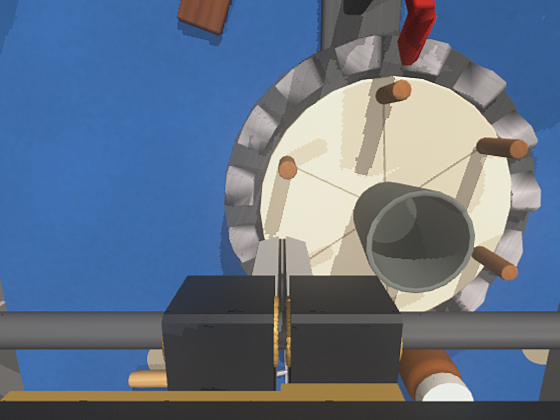

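Pegs at (288,168), (401,90) and (518,149) match the one-notch target. Next I move over to the outer side of the tab and push it in.

Emit:
carry_out(plan=[[[19.5, 3.5, 0, 0, 0, 0, 0], [19.5, 3.5, 0, 0, 0, 0, 0], [19.5, 3.5, 0, 0, 0, 0, 0], [19.5, 3.5, 0, 0, 0, 0, 0], [19.5, 3.5, 0, 0, 0, 0, 0], [19.5, 3.5, 0, 0, 0, 0, 0], [19.5, 3.5, 0, 0, 0, 0, 0], [19.5, 3.5, 0, 0, 0, 0, 0], [19.5, 3.5, 0, 0, 0, 0, 0], [19.5, 3.5, 0, 0, 0, 0, 0], [19.5, 3.5, 0, 0, 0, 0, 0], [19.5, 3.5, 0, 0, 0, 0, 0], [0, 0, 0, 0, 0, 0, 0], [0, 0, 17, 0, 0, 0, 0], [0, 0, 17, 0, 0, 0, 0], [0, 0, 17, 0, 0, 0, 0], [0, 0, 0, 0, 0, 0, 0], [0, 0, 0, 0, 0, 0, 0]]])

```text
time_s: 15.03
ee_pos: [0.4574, 0.1492, 0.1387]
eef_rot: [-3.139, 0.0, 1.789]
force: [-0.3, -0.3, 1.3]
grip_width: 0.0005
grip_force: 0.0
```

Emit:
carry_out(plan=[[[-4, 0, 0, 0, 0, 0, 0], [-4, 0, 0, 0, 0, 0, 0], [-4, 0, 0, 0, 0, 0, 0], [-4, 0, 0, 0, 0, 0, 0], [-4, 0, 0, 0, 0, 0, 0], [-4, 0, 0, 0, 0, 0, 0], [-3, 0, 0, 0, 0, 0, 0], [-3, 0, 0, 0, 0, 0, 0], [-3, 0, 0, 0, 0, 0, 0], [-3, 0, 0, 0, 0, 0, 0], [-3, 0, 0, 0, 0, 0, 0], [-3, 0, 0, 0, 0, 0, 0]]])

```text
time_s: 16.03
ee_pos: [0.467, 0.1086, 0.1395]
eef_rot: [3.142, -0.0, 1.789]
force: [-1.1, 3.0, 2.4]
grip_width: 0.0007
grip_force: 1.3
```

Run:
```python
from station import telemetry, optics
from h import *
o=telemetry.get_obs();print(stand(o["ee_pos"]),o["force"])
```

```text
[193.4  49.3 139.5] [-1.11115294  2.99865728  2.35097001]
```

Emit:
carry_out(plan=[[[-2, 0, 0, 0, 0, 0, 0], [-2, 0, 0, 0, 0, 0, 0], [-2, 0, 0, 0, 0, 0, 0], [-2, 0, 0, 0, 0, 0, 0], [-2, 0, 0, 0, 0, 0, 0], [-2, 0, 0, 0, 0, 0, 0]]])

```text
time_s: 16.53
ee_pos: [0.4694, 0.097, 0.1392]
eef_rot: [-3.141, -0.0, 1.789]
force: [-1.1, 3.2, -0.5]
grip_width: 0.0004
grip_force: 1.1
```

Emit:
carry_out(plan=[[[-1.5, 0, 0, 0, 0, 0, 0], [-1.5, 0, 0, 0, 0, 0, 0]]])

```text
time_s: 16.7
ee_pos: [0.4702, 0.094, 0.1393]
eef_rot: [-3.141, -0.0, 1.789]
force: [-0.7, 2.4, -1.1]
grip_width: 0.0007
grip_force: 1.0
```

Emit:
carry_out(plan=[[[-1, 0, 0, 0, 0, 0, 0], [-1, 0, 0, 0, 0, 0, 0]]])

```text
time_s: 16.87
ee_pos: [0.4707, 0.0921, 0.1394]
eef_rot: [-3.142, 0.0, 1.789]
force: [-0.1, 1.5, -1.2]
grip_width: 0.0007
grip_force: 1.0
```

Emit:
carry_out(plan=[[[-1, 0, 0, 0, 0, 0, 0], [-1, 0, 0, 0, 0, 0, 0]]])

```text
time_s: 17.03
ee_pos: [0.4711, 0.0902, 0.1395]
eef_rot: [-3.142, -0.0, 1.789]
force: [0.6, 2.3, 0.3]
grip_width: 0.0003
grip_force: 1.0
```

Emit:
carry_out(plan=[[[-1, 0, 0, 0, 0, 0, 0], [-1, 0, 0, 0, 0, 0, 0]]])

```text
time_s: 17.2
ee_pos: [0.4714, 0.089, 0.1394]
eef_rot: [3.142, -0.002, 1.789]
force: [-1.6, 13.3, -0.8]
grip_width: 0.0004
grip_force: 5.5
```

Emit:
carry_out(plan=[[[-1, 0, 0, 0, 0, 0, 0], [-1, 0, 0, 0, 0, 0, 0]]])

```text
time_s: 17.37
ee_pos: [0.4716, 0.0882, 0.1393]
eef_rot: [3.142, -0.004, 1.789]
force: [-3.4, 23.9, -2.6]
grip_width: 0.0006
grip_force: 10.1
```

Emit:
carry_out(plan=[[[-1, 0, 0, 0, 0, 0, 0], [-0.5, 0, 0, 0, 0, 0, 0]]])

```text
time_s: 17.53
ee_pos: [0.4717, 0.0878, 0.1392]
eef_rot: [3.142, -0.006, 1.789]
force: [-4.1, 30.3, -2.5]
grip_width: 0.0005
grip_force: 12.9
```

The force rose sharply to a firm stop. Backing off outward, rising and looking.

Emit:
carry_out(plan=[[[3, 0, 0, 0, 0, 0, 0], [6, 0, 0, 0, 0, 0, 0], [15, 0, 0, 0, 0, 0, 0], [15, 0, 0, 0, 0, 0, 0], [0, 0, -20, 0, 0, 0, 0], [0, 0, -25, 0, 0, 0, 0], [0, 0, -25, 0, 0, 0, 0], [-25, -10, 0, 0, 0, 0, 0], [-30, -10, 0, 0, 0, 0, 0], [-30, -10, 0, 0, 0, 0, 0], [-30, -10, 0, 0, 0, 0, 0], [-30, 0, 0, 0, 0, 0, 0], [0, 0, 0, 0, 0, 0, 0], [0, 0, 0, 0, 0, 0, 0]]])

```text
time_s: 18.7
ee_pos: [0.4562, -0.0284, 0.2095]
eef_rot: [3.142, 0.001, 1.787]
force: [-0.1, 0.2, -0.2]
grip_width: 0.0004
grip_force: 0.0
```

Run:
```python
from station import telemetry, optics
from h import *
o=telemetry.get_obs();print(stand(o["ee_pos"]),o["force"],o["time_s"])
c=optics.camera("wrist");np.savez("w7.npz",**c);im=c["pixels"][:,:,::-1].copy()
for P in [(155.4,49,155),(185,49,92)]+[(95*np.cos(np.radians(a)),95*np.sin(np.radians(a)),125) for a in(66,6,-54)]:
    q=proj(c,[world(*P)])[0];print(q.round());cv2.drawMarker(im,tuple(int(v) for v in q),(0,255,0),0,12,1)
cv2.imwrite("pics/w7.png",im)
```

```text
[ 62.   89.5 209.5] [-0.0986859   0.21888114 -0.18957013] 18.7
[344.  87.]
[332.  57.]
[286. 243.]
[385. 174.]
[490. 222.]
```

View pics/w7.png

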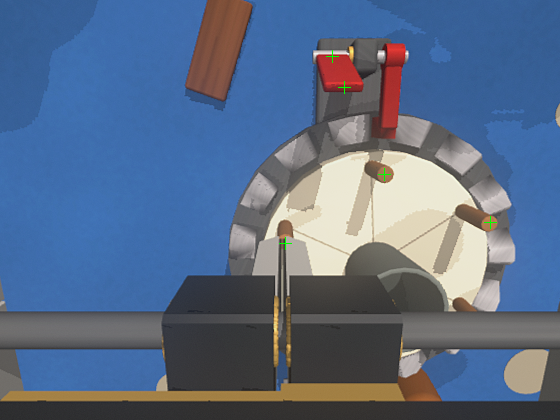

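The tab top at (343,88) and pegs at (385,174) and (489,222) all match the predictions for pawl home and one notch back. The robot is touching nothing.

```bash
python3 -c "
from station import ctrl;print(ctrl.hand_in())"
```

```text
the job is handed in; nothing more can be done
None
```

The job is handed in, not flawlessly: the camera shows the wheel one notch back, the pawl home and the cup still standing in the middle, but while the pawl was up, my first retreat probably brushed a peg and turned the wheel about 7° forward (never past its start), against your instruction, and I pushed it back before lowering the pawl.

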